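Clamp the audio recorder in the ratchet stand

ROBOT

A 6-joint arm with a two-finger parallel gripper is mounted at the origin on the work surface. World frame = base frame: x ahead of the robot, y to its left, z up, the work surface at z = 0. Lengths are in m, angles in degrees, forces in N, time in s.
With the tool pointing down it reaches from about 0.325 to 0.775 m from the base axis. Payload 5.5 kg.
Tool frame: the origin (TCP) lies at the centre of the arm's flange, where the gripper is bolted on; the fingertips stand 182 mm ahead of it and the grasp point (between the pads) lies 163 mm ahead of it; z points along the fingers, y is the direction in which the jaws open and shut (so a half turn about z gives the same grasp; the last joint's range is limited). The gripper opens to 88 mm and grips with 3 to 60 N. Pads are 20 mm wide; open, the fingers measure 115 mm over their backs; the gripper's body (75 mm by 178 mm) begins 61 mm behind the grasp point.
Start: joints at [-71.259, 5.22, 70.514, -0, 104.267, -3.249], TCP at [0.225, -0.556, 0.405] pointing down, gripper open.
Joint ranges: [-164.24, 164.24], [-49.07, 125.15], [9.68, 141.18], [-86.29, 266.29], [3.28, 154.24], [-151.56, 151.56]. Speed limits (degrees/s): [147.25, 147.25, 172.46, 180, 180, 180].

INTERFACE

Orientations are given as [roll, pitch, yaw] about the fixed x, y, z axes, in that order (R = Rz(yaw) Ry(pitch) Rx(roll)).
In Python, from station import r gives the robot as it stands. The module is installed in compiled form; this text tells all that it offers. Calls block until the motion is done:
- r.reach(position, orientation): joint-space move of the TCP to a pose.
- r.servo_line(position, rotation=None, speed=0.15): straight line of the TCP; rotation=None keeps the orientation; speed is the mean speed in m/s.
- r.move_joints(angles): joint-space move.
- r.let_go() and r.grab(squeeze=None): open the fingers fully, or close them until they stop; squeeze is the grip in N (None keeps the last).
- r.wait(seconds).
- r.inverse_kinematics(position, orientation): joint angles nearest the present ones, or None.
- r.sense(): the state.
- r.snapshot(name): name is "side" or "top" or "wrist"; returns a dict with "frame" (480x640x3 uint8, red, green, blue), "fx", "fy", "cx", "cy" (pixels), "R" (3x3) and "t" (3): a world point X has camera coordinates R X + t. Camera axes: x right, y down, z forward; pixel columns grow to the right and rows downward; lengths in m; the calibration is good to about 2 mm. A picture is of the moment at which its call begins. There is no depth.
A pose or a line that the arm cannot do raises r.IKError and nothing moves.
- r.hand_in(): hands the job in, once; it reports no verdict.
The state is a dict: "clock": time; "joints": joint angles; "joint_vel": joint speeds; "joint_torque": joint torques, N m; "tcp_pos": TCP position; "orientation": TCP orientation; "contact_force": force on the tool from outside, world axes, zero at the start; "torque": the same for the moment, N m; "opening": finger opening in m.
Only numpy, scipy, OpenCV 4.12 (cv2) and the standard library are available. Lean on these libraries where they do the work, as an engineer would, in place of code of your own. Each camera call takes 0.05 s, during which the arm holds its last target.

TASK

Clamp the black audio recorder in the ratchet stand. Lift the clamp jaw by its orange grip, click by click, until it just meets its end stop, without hauling hard on that, let go so that it hangs on the pawl, then lay the recorder flat on the bed, lengthwise, either end first, and slide it gently under the jaw until it is fully home against the back stops. Last, press the pawl's red lever gently, keep it down until the jaw has come down to rest on the recorder, and let go of everything, leaving the other things on the table where they are.

Things in the scene. Friction and masses are not known exactly. Their poses are not given: they have to be found in the camera images.
- stand: Ratchet clamp stand, grey bed and aluminium post, fixed; place and yaw vary. Origin on the table under the bed's middle; x = the way the recorder is pushed in, y left of that, z up. Bed 200 x 110 mm (x -100 to 100), its top 12 mm up. Post at x 62 to 82, 46 wide, 165 high. Blue jaw arm, 36 mm wide, 17 thick, from x -15 back to the rail at x 52.
- stand_mouth (a point): Mouth between the guides, on the bed, stand frame (-49, 0, 12) mm. Flared lead-ins, about 66 mm apart here, narrow to two straight guide strips from x -30 to +30 mm, inner faces 55 mm apart, 12 mm high above the bed. Outside x -49 to 30 there are no guides.
- stand_home (a point): Where the recorder's centre lies when fully home: stand frame (-45, 0, 24) mm, axes as the stand's. Its end then touches two fixed back stops, 24 mm high, front faces at stand x = +30 mm, y = 21 to 30 mm to either side. More than 30 N between recorder and stand harms the recorder.
- rail (a joint): Height of rail and jaw, m = gap between bed and jaw. The pawl holds it at notches 0.003, 0.012, 0.021, 0.030, 0.039 (top), within 0.6 mm; it must rise about 1 mm past a notch to catch. Pulling up slowly takes 6 to 13 N over teeth, about 7 N between them; its end stop varies. About 0.45 kg; free, it sinks damped at about 35 mm/s.
- rail_grip (a point): Centre of the orange grip on top of the rail: an upright tab 30 mm (stand x) by 14 mm (stand y) by 45 mm high, pinched across its 14 mm from above. Moves with the rail; 217.5 mm above the table when the rail joint is 0.
- endstop (a joint): How far the black rubber end stop is squeezed by the rail's lug, m (0 = untouched). It hangs on a brass collar that was clamped by hand to the post: it meets the rail somewhere between rail 0.0325 and 0.0435, which is not measured and must be felt. Yields 1 mm per 6 N; more than 0.0025 (15 N on top of the pull) strains it. The rail then settles to the notch below.
- pawl (a joint): Angle of the sprung pawl, rad: 0 = engaged, 0.05 at rest between teeth, free of the teeth above about 0.18, rigid stop at 0.30. It swings out and snaps back as the rail is pulled past a tooth. With the jaw resting on the recorder it lies on a tooth's slope at 0.1 to 0.15.
- pawl_pad (a point): Middle of the top face of the pawl's red lever pad (34 mm along stand x, 30 along y), 93 mm above the table on the stand's -y side, 68 mm from its pivot. Pressed down it lifts the pawl: free at 10 to 13 mm down with 2 to 5 N, rigid stop at 15 to 20 mm (by where it is pressed); springs back up. More than 20 N overloads it. Keep it down about 1 s for the jaw to sink.
- recorder_center (a point): Centre of the black audio recorder, a block 150 mm long (its x) by 52 mm wide (its y) by 24 mm high (its z), about 0.22 kg, lying loose on the table, screen up; to be gripped across its 52 mm.
- powerbank: White power bank, 140 x 68 x 22 mm, loose, a bystander. Origin at the middle of its underside.
- gluestick: Yellow glue stick with a red cap, 28 mm across, 95 mm high, standing loose, a bystander. Origin at its foot.
- mug: Blue mug, 80 mm across, 92 mm high, standing loose, a bystander. Origin at its foot.
- highlighter: Yellow highlighter, 115 mm long, lying loose, a bystander. Origin at the middle of its underside.
Mind the look-alikes: they are no part of the job. What is meant by the part that bears recorder_center is not brown, and is the larger of those in its own colour.

How it is judged:
By the outcome, as a careful person would: the job done as asked, in the order asked, and still so for the second after the job is handed in, with the robot touching nothing.
It also fails if it takes over 72 s, if anything falls off the work surface, if the arm or the gripper's body presses on something with over 40 N, if the wrist force passes 120 N, or if a joint passes its speed limit or range.

## Working session

There is one attempt and no reset: what is moved stays moved. The work goes in short steps, each a Python script; the robot and the scene stay as the last script left them, time stands still between calls to the robot, and variables do not carry over. Pictures are saved under pics/ and viewed, and the job is handed in when it is done.

```bash
mkdir -p pics
python3 - <<'E'
from station import r
import cv2
s=r.sense(); print(s)
for n in ("side","top","wrist"):
    d=r.snapshot(n); cv2.imwrite(f"pics/{n}0.png",d["frame"][:,:,::-1]); print(n,d["fx"],d["cx"],d["cy"],d["R"],d["t"])
E
```

```text
{'clock': 0.0, 'joints': array([-7.12577795e+01,  5.26078184e+00,  7.05828049e+01, -1.36423606e-03,
        1.04266780e+02, -3.24905016e+00]), 'joint_vel': array([ 0.14572353,  0.01004393,  0.01976159, -0.00850832,  0.02784183,
        0.09099726]), 'joint_torque': array([ 7.66582616e-04, -4.46454120e+01, -4.06444645e+01,  6.97476813e-02,
        2.94363534e-02, -1.22575757e-04]), 'tcp_pos': array([ 0.22468409, -0.55638885,  0.40352174]), 'orientation': array([-1.79889736e+02, -4.93449484e-03,  2.19909310e+01]), 'contact_force': array([-0.06013479, -0.82517617,  0.2978595 ]), 'torque': array([0.01817741, 0.10798921, 0.02434065]), 'opening': 0.08798597626453039}
side 583.8678533411584 317.9738968281271 239.98819673039884 [[-9.32856683e-01 -3.60247588e-01  2.90274410e-04]
 [-1.85743787e-01  4.80290530e-01 -8.57216573e-01]
 [ 3.08670787e-01 -7.99714125e-01 -5.14955982e-01]] [0.48913066 0.20178837 1.32174274]
top 526.2679902632339 314.33873339295843 244.1895654948862 [[-0.0062568  -0.99995811 -0.0066811 ]
 [-0.98149748  0.00741965 -0.19133126]
 [ 0.19137282  0.00536036 -0.98150278]] [0.06563069 0.55998115 1.21635918]
wrist 370.14571332387544 319.3134652647829 238.7104601800809 [[ 0.37441702 -0.92725936 -0.00140491]
 [-0.89644424 -0.36236075  0.25511254]
 [-0.23706457 -0.09425905 -0.96691035]] [-0.59971342 -0.03108895  0.38943404]
```

View pics/side0.png

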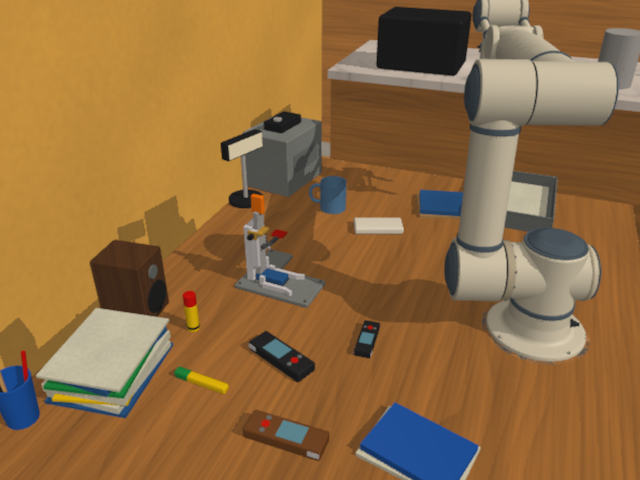

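View pics/top0.png

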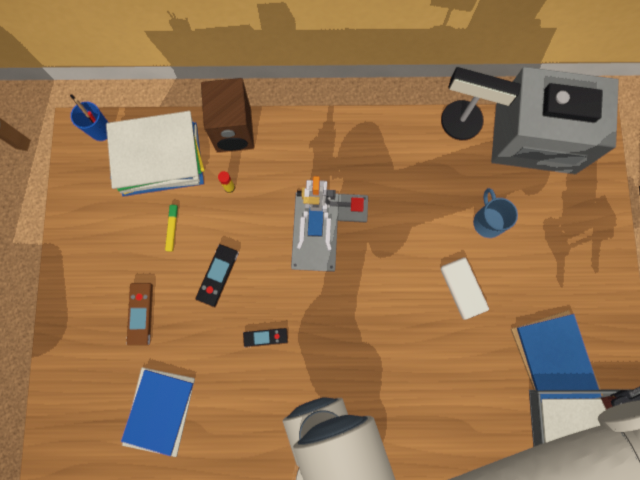

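View pics/wrist0.png

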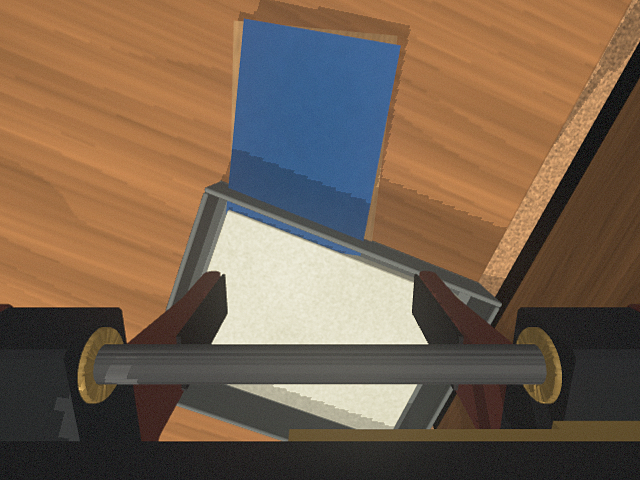

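The side view shows the large black recorder at about (281,355) and the stand at (280,270), with the orange grip at (258,203) and red pad at (280,234). In the top view the recorder is at (217,275), the bed at (315,240), the grip at (316,184) and the pad at (357,204). The small black recorder and the brown one are decoys.

```bash
cat > h.py <<'E'
import numpy as np, cv2
def ray(d,u,v):
    R=np.array(d["R"]);t=np.array(d["t"])
    c=-R.T@t; w=R.T@np.array([(u-d["cx"])/d["fx"],(v-d["cy"])/d["fy"],1.]); return c,w/np.linalg.norm(w)
def plane(d,u,v,z):
    c,w=ray(d,u,v); return c+w*(z-c[2])/w[2]
def tri(*obs):
    A=np.zeros((3,3));b=np.zeros(3);L=[]
    for d,u,v in obs:
        c,w=ray(d,u,v);P=np.eye(3)-np.outer(w,w);A+=P;b+=P@c;L.append((c,P))
    X=np.linalg.solve(A,b); return X,[float(np.linalg.norm(P@(X-c))) for c,P in L]
def proj(d,X):
    c=np.array(d["R"])@X+np.array(d["t"]); return d["fx"]*c[0]/c[2]+d["cx"],d["fy"]*c[1]/c[2]+d["cy"]
def hsv(d): return cv2.cvtColor(d["frame"],cv2.COLOR_RGB2HSV)
def blobs(m,amin=20,roi=None):
    if roi is not None:
        k=np.zeros_like(m);x0,y0,x1,y1=roi;k[y0:y1,x0:x1]=1;m=m*k
    n,l,st,ce=cv2.connectedComponentsWithStats(m.astype(np.uint8))
    return [(st[i].tolist(),ce[i].round(1).tolist(),l==i) for i in range(1,n) if st[i,4]>=amin]
E
python3 - <<'E'
from station import r
from h import *
import pickle
D={}
for n,roi,c in (("side",(200,150,350,400),(230,170,120,140)),("top",(180,150,400,320),(280,165,110,120))):
    d=D[n]=r.snapshot(n); h=hsv(d); H,S,V=h[...,0],h[...,1],h[...,2]
    for nm,m in (("orange",(H>=5)&(H<=14)&(S>210)&(V>180)),("red",((H<4)|(H>175))&(S>190)&(V>90)),("blue",(H>95)&(H<115)&(S>150))):
        print(n,nm,[b[:2] for b in blobs(m,8,roi)])
    print(n, "black",[b[:2]+(cv2.minAreaRect(np.argwhere(b[2])[:,::-1].astype(np.float32)),) for b in blobs((V<50),60,roi)])
    x,y,w,hh=c
    cv2.imwrite(f"pics/{n}_crop.png",cv2.resize(d["frame"][y:y+hh,x:x+w,::-1],None,fx=5,fy=5,interpolation=cv2.INTER_CUBIC)[:600,:800])
pickle.dump(D,open("D0.pkl","wb"))
E
```

```text
side orange [([252, 194, 13, 19, 81], [260.0, 201.2])]
side red [([272, 230, 15, 8, 79], [278.9, 233.4]), ([291, 357, 8, 6, 39], [294.1, 359.5])]
side blue [([263, 269, 25, 16, 250], [275.3, 276.4])]
side black [([222, 150, 7, 11, 63], [224.9, 154.7], ((225.0, 155.0), (10.0, 6.0), 90.0)), ([229, 190, 31, 18, 297], [240.7, 199.0], ((244.0, 198.5), (30.0, 17.0), 0.0)), ([250, 332, 64, 50, 1020], [283.1, 358.6], ((281.25830078125, 355.3466796875), (67.69528198242188, 24.73624610900879), 34.875328063964844))]
top orange [([314, 190, 4, 4, 15], [315.4, 191.4])]
top red [([218, 172, 12, 12, 104], [223.7, 177.3]), ([351, 198, 12, 13, 143], [356.6, 204.2]), ([207, 287, 6, 6, 31], [209.4, 289.5])]
top blue [([200, 174, 3, 9, 18], [200.7, 178.1]), ([309, 211, 13, 24, 289], [315.0, 223.0])]
top black [([197, 245, 40, 61, 653], [217.1, 276.1], ((216.63795471191406, 274.8448486328125), (20.22119140625, 59.35050964355469), 23.198591232299805))]
```

View pics/side_crop.png

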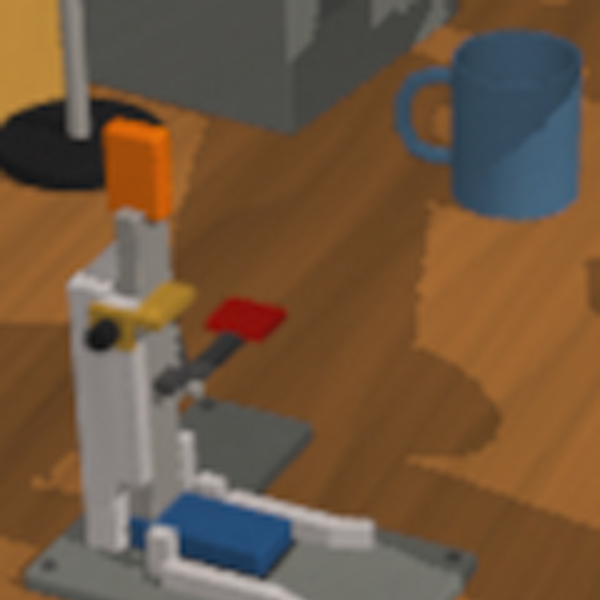

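View pics/top_crop.png

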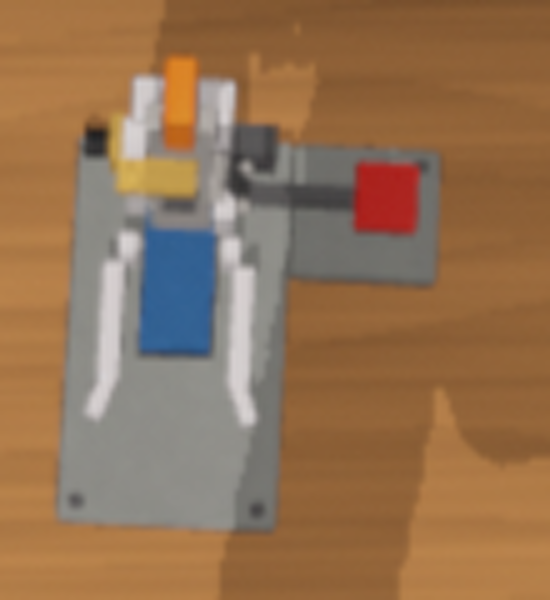

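The crops show the bed corners at full-image top (291,269), (335,271) and (296,194). The grip's top face is near (316,184), the pad is at (357,204), and the jaw is low.

Run:
```python
from h import *
import pickle
D=pickle.load(open("D0.pkl","rb")); T,S=D["top"],D["side"]
for nm,u,v in (("FL",291.4,269),("FR",335,271),("BL",296.4,193.6)): print(nm,plane(T,u,v,.012))
f=lambda a,b:(280+a/5,165+b/5); g=lambda a,b:(230+a/5,170+b/5)
print("pad",tri((T,356.8,204.5),(S,278.9,233.8)))
# grip: front-top edge mid; side crop top face corners (105,122),(120,117)?,(170,127)
print("grip top centre", tri((T,*f(181,94)),(S,*g(137,124))))
print("jaw front top edge mid", tri((T,*f(176,352)),(S,*g(272,555))))
print("rec", tri((T,216.6,274.8),(S,281.2,355.3)))
print("rec plane",plane(T,216.6,274.8,.02))
m=cv2.boxPoints(((216.638,274.845),(20.22,59.35),23.2)); print([plane(T,*p,.02)[:2].round(3) for p in m])
```

```text
FL [0.5065525  0.11914408 0.012     ]
FR [0.50078306 0.01136095 0.012     ]
BL [0.70016317 0.10682126 0.012     ]
pad (array([ 0.64825241, -0.04003727,  0.09121613]), [0.00030915044758543834, 0.00030915044758550594])
grip top centre (array([0.65201351, 0.05628462, 0.24733129]), [0.0008379761081992836, 0.0008379761081993399])
jaw front top edge mid (array([0.58950072, 0.05986098, 0.02269894]), [0.0007093213468928503, 0.0007093213468926756])
rec (array([0.49142568, 0.30263062, 0.01710189]), [0.0013376095790446191, 0.0013376095790447753])
rec plane [0.49232575 0.30248574 0.02      ]
[array([0.435, 0.352]), array([0.57 , 0.299]), array([0.55 , 0.252]), array([0.416, 0.306])]
```

Run:
```python
from station import r
from h import *
from scipy.spatial.transform import Rotation as Ro
d=r.snapshot("wrist"); s=r.sense()
c=-d["R"].T@d["t"]; Rt=Ro.from_euler("xyz",s["orientation"],degrees=True)
print("cam in tool",Rt.inv().apply(c-s["tcp_pos"]), "axis in tool",Rt.inv().apply(d["R"][2]))
print("cam x in tool",Rt.inv().apply(d["R"][0]))
for p,yaw in (((.652,.0565,.45),-3.3),((.652,.0565,.45),176.7),((.648,-.04,.26),86.7),((.648,-.04,.26),-93.3),((.454,.317,.19),-21.4),((.437,.07,.2),-3.3),((.55,.07,.4),-3.3)):
    print(p,yaw,r.inverse_kinematics(p,[180,0,yaw]))
```

```text
cam in tool [0.06925825 0.00024458 0.02012757] axis in tool [-2.55206429e-01  1.11453391e-04  9.66886584e-01]
cam x in tool [-3.73664545e-05  9.99999991e-01 -1.25133135e-04]
(0.652, 0.0565, 0.45) -3.3 [ 1.97467409e+00  1.48685362e+01  5.51255407e+01 -2.54444375e-14
  1.10005923e+02  9.52746741e+01]
(0.652, 0.0565, 0.45) 176.7 [  1.97467409  14.86853621  55.12554074   0.         110.00592305
 -84.72532591]
(0.648, -0.04, 0.26) 86.7 [-6.53421664 13.81335456 75.65154873  0.         90.53509671 -3.23421664]
(0.648, -0.04, 0.26) -93.3 None
(0.454, 0.317, 0.19) -21.4 [ 3.14038596e+01  1.94299816e+00  9.59038009e+01 -2.54444375e-14
  8.21532010e+01  1.42803860e+02]
(0.437, 0.07, 0.2) -3.3 [ 4.69448016e+00 -1.65582174e+01  1.11746184e+02 -2.54444375e-14
  8.48120332e+01  9.79944802e+01]
(0.55, 0.07, 0.4) -3.3 [ 3.73741055e+00 -1.87522916e+00  7.82144802e+01 -2.54444375e-14
  1.03660749e+02  9.70374105e+01]
```

Run:
```python
from station import r
from h import *
import pickle
W=[]
for i,p in enumerate(((.57,.058,.50),(.652,.0565,.47))):
    r.reach(p,[180,0,176.7]); r.wait(.15)
    d=r.snapshot("wrist"); W.append(d); cv2.imwrite(f"pics/w1_{i}.png",d["frame"][:,:,::-1]); s=r.sense(); print(s["clock"],s["tcp_pos"],s["contact_force"])
pickle.dump(W,open("W1.pkl","wb"))
```

```text
3.0167 [0.57008867 0.05742538 0.49989667] [-0.52622535 -0.30065547  0.9460695 ]
3.6583 [0.65099391 0.05652669 0.47212579] [-0.13447068  0.2742725   0.74540603]
```

View pics/w1_0.png

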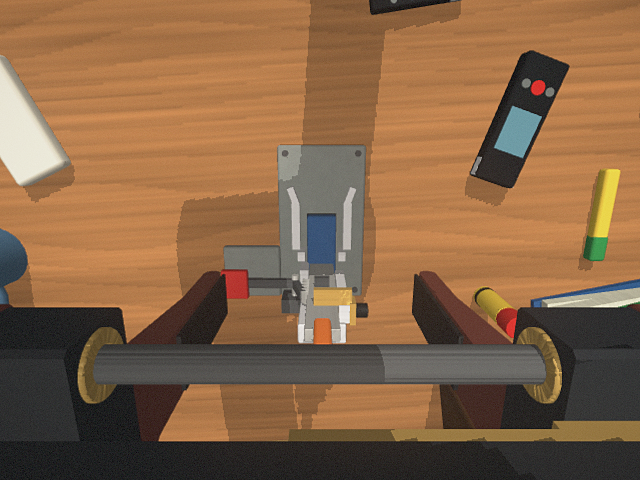

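View pics/w1_1.png

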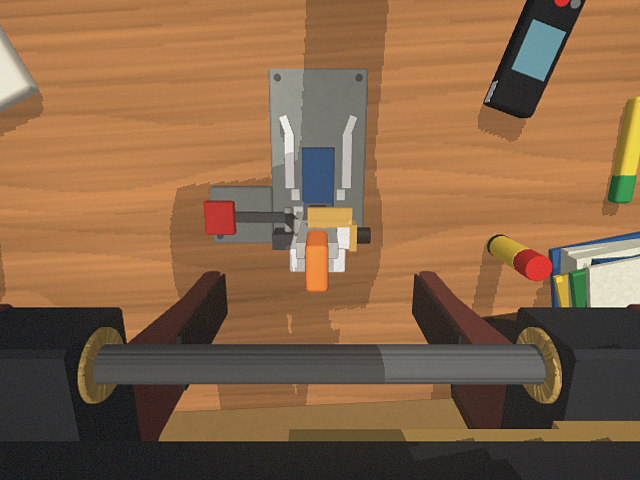

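Both wrist views show the stand upside down, with the bed front at the top. The grip's top face is at about (317,270) and the pad at (220,217) in view 1. The recorder is fully visible in view 0 at about (520,120).

Run:
```python
from h import *
import pickle
W=pickle.load(open("W1.pkl","rb")); D=pickle.load(open("D0.pkl","rb")); W0,W1=W
P=[]
for i,d in enumerate(W):
    h=hsv(d); H,S,V=h[...,0],h[...,1],h[...,2]
    for nm,m,roi in (("orange",(H>=5)&(H<=14)&(S>200)&(V>150),(295,220,340,345)),("orangetop",(H>=5)&(H<=14)&(S>200)&(V>235),(295,220,340,345)),("red",((H<4)|(H>175))&(S>190)&(V>90),(190,180,260,310)),("blue",(H>100)&(H<118)&(S>130),(290,130,350,280)),("guideW",(S<40)&(V>150),(270,100,370,280)),("black",(V<70),(465,0,600,190))):
        for b in blobs(m,60,roi):
            q=cv2.minAreaRect(np.argwhere(b[2])[:,::-1].astype(np.float32)); print(i,nm,b[:2],np.round(cv2.boxPoints(q),1).tolist())
    x0,y0=((210,130),(190,55))[i]
    cv2.imwrite(f"pics/w1c_{i}.png",cv2.resize(d["frame"][y0:y0+240,x0:x0+200,::-1],None,fx=2.5*1.33*.9,fy=2.5,interpolation=cv2.INTER_CUBIC)) if 0 else cv2.imwrite(f"pics/w1c_{i}.png",cv2.resize(d["frame"][y0:y0+200,x0:x0+200,::-1],None,fx=3,fy=3,interpolation=cv2.INTER_CUBIC))
```

```text
0 blue ([308, 229, 19, 34, 144], [314.2, 248.3]) [[308.0, 229.0], [326.0, 229.0], [326.0, 262.0], [308.0, 262.0]]
0 guideW ([279, 145, 23, 36, 501], [288.1, 162.0]) [[279.0, 180.0], [279.0, 145.0], [301.0, 145.0], [301.0, 180.0]]
0 guideW ([287, 187, 13, 63, 483], [294.7, 219.1]) [[286.79998779296875, 187.3000030517578], [297.29998779296875, 186.39999389648438], [302.70001220703125, 248.6999969482422], [292.1000061035156, 249.60000610351562]]
0 guideW ([343, 187, 13, 63, 478], [347.5, 219.3]) [[340.0, 248.6999969482422], [345.29998779296875, 186.5], [355.29998779296875, 187.39999389648438], [349.8999938964844, 249.60000610351562]]
0 guideW ([298, 252, 7, 10, 65], [301.0, 256.2]) [[298.0, 252.0], [304.0, 252.0], [304.0, 261.0], [298.0, 261.0]]
0 guideW ([338, 252, 8, 9, 66], [341.3, 256.0]) [[338.0, 252.0], [345.0, 252.0], [345.0, 260.0], [338.0, 260.0]]
0 guideW ([300, 270, 10, 10, 82], [303.6, 274.6]) [[300.0, 279.0], [300.0, 270.0], [309.0, 270.0], [309.0, 279.0]]
0 black ([470, 51, 99, 137, 4500], [518.5, 115.2]) [[468.6000061035156, 174.0], [524.2999877929688, 45.79999923706055],
[... 731 characters left out ...]
.0, 214.0]]
1 guideW ([295, 219, 9, 14, 70], [297.4, 225.1]) [[295.0, 232.0], [295.0, 219.0], [303.0, 219.0], [303.0, 232.0]]
1 guideW ([328, 227, 22, 45, 682], [338.5, 250.2]) [[326.6000061035156, 270.8999938964844], [328.79998779296875, 226.0], [349.0, 227.10000610351562], [346.79998779296875, 271.8999938964844]]
1 guideW ([290, 235, 16, 37, 447], [296.9, 255.9]) [[289.20001220703125, 270.8999938964844], [290.5, 234.89999389648438], [305.29998779296875, 235.39999389648438], [304.0, 271.5]]
1 black ([484, 0, 101, 118, 4118], [528.3, 58.8]) [[479.3999938964844, 102.0], [536.5999755859375, -21.899999618530273], [584.5999755859375, 0.30000001192092896], [527.4000244140625, 124.19999694824219]]
```

View pics/w1c_0.png

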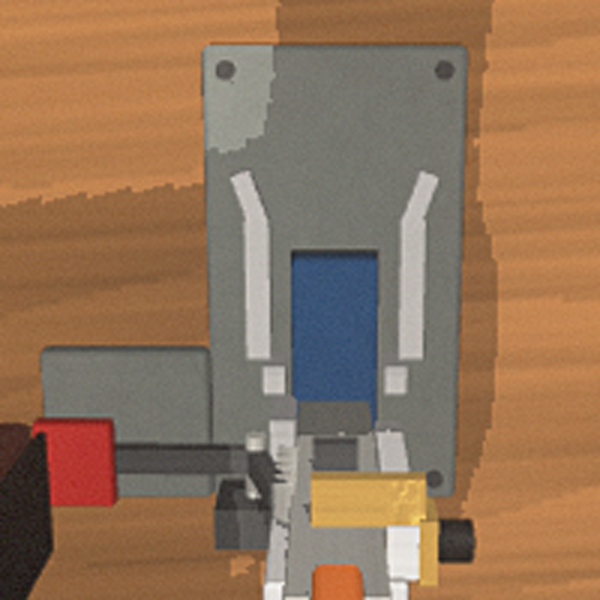

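View pics/w1c_1.png

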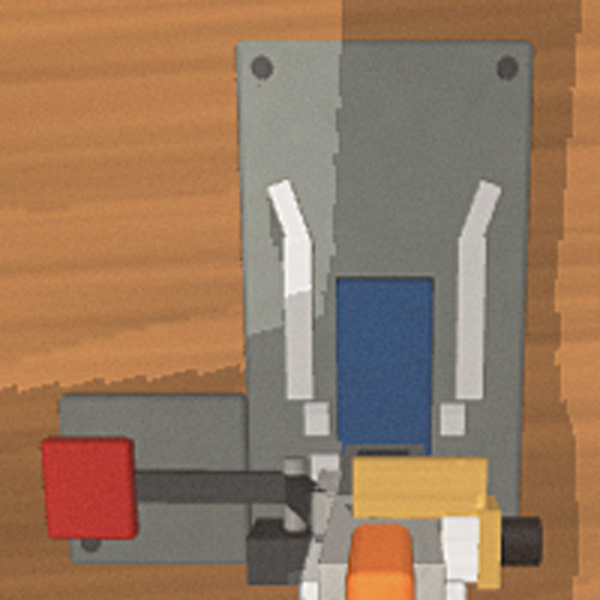

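Run:
```python
from h import *
import pickle
W=pickle.load(open("W1.pkl","rb")); D=pickle.load(open("D0.pkl","rb")); W0,W1=W; T=D["top"]
print("cams",[-d["R"].T@d["t"] for d in W])
a=W1["frame"][215:305,285:350]; cv2.imwrite("pics/grip.png",cv2.resize(a[:,:,::-1],None,fx=6,fy=6,interpolation=cv2.INTER_CUBIC))
for d,(x,y) in ((W0,(210,130)),(W1,(190,55))):
    pts={0:[(204,45),(466,45)],1:[(237,42),(532,42)]}[0 if d is W0 else 1]
    print("front corners",[plane(d,x+a/3,y+b/3,.012)[:2].round(4) for a,b in pts])
    g={0:[(270,220),(270,355),(400,220),(400,355)],1:[(311,240),(313,398),(460,240),(456,398)]}[0 if d is W0 else 1]
    print("guide inner",[plane(d,x+a/3,y+b/3,.024)[:2].round(4) for a,b in g])
    st={0:[(263,367),(286,367),(386,367),(407,367)],1:[(305,402),(328,402),(441,402),(464,402)]}[0 if d is W0 else 1]
    print("stop front top",[plane(d,x+a/3,y+b/3,.036)[:2].round(4) for a,b in st])
# front corners triang
print([tri((W0,278,145),(W1,269,69))[0],tri((W0,365.3,145),(W1,367.3,69))[0]])
print("pad", tri((T,356.8,204.5),(W1,190+88.5/3,55+488/3),(D["side"],278.9,233.8)))
# recorder W0
h=hsv(W0); m=np.zeros((480,640),np.uint8); m[30:195,465:600]=(h[30:195,465:600,2]<70)
q=np.array([[468.6,174],[524.3,45.8],[569.1,65.2],[513.3,193.4]])
for z in (.012,.024): print("rec",z,[plane(W0,*p,z)[:2].round(4) for p in q])
a=W0["frame"][40:200,455:585]; cv2.imwrite("pics/rec.png",cv2.resize(a[:,:,::-1],None,fx=3.7,fy=3.7,interpolation=cv2.INTER_CUBIC))
```

```text
cams [array([0.50096802, 0.06118111, 0.47986958]), array([0.58204805, 0.06025499, 0.45168915])]
front corners [array([0.502 , 0.0101]), array([0.5083, 0.1169])]
guide inner [array([0.5736, 0.0325]), array([0.6317, 0.0284]), array([0.5768, 0.0863]), array([0.6349, 0.0838])]
stop front top [array([0.6332, 0.0259]), array([0.6338, 0.0355]), array([0.6363, 0.0772]), array([0.6368, 0.0859])]
front corners [array([0.5032, 0.0094]), array([0.5094, 0.117 ])]
guide inner [array([0.5744, 0.032 ]), array([0.6328, 0.0283]), array([0.5776, 0.0871]), array([0.636 , 0.0832])]
stop front top [array([0.6327, 0.0261]), array([0.6332, 0.0347]), array([0.6356, 0.0769]), array([0.6361, 0.0855])]
[array([0.50205128, 0.00902982, 0.0055893 ]), array([0.50842012, 0.11765543, 0.00599457])]
pad (array([ 0.64921723, -0.04154527,  0.09059432]), [0.0016011235414789072, 0.0019024582410975654, 0.0006815153786106603])
rec 0.012 [array([0.551 , 0.2447]), array([0.4085, 0.3023]), array([0.4323, 0.356 ]), array([0.5787, 0.3022])]
rec 0.024 [array([0.5498, 0.24  ]), array([0.4109, 0.2961]), array([0.434 , 0.3484]), array([0.5767, 0.296 ])]
```

View pics/grip.png

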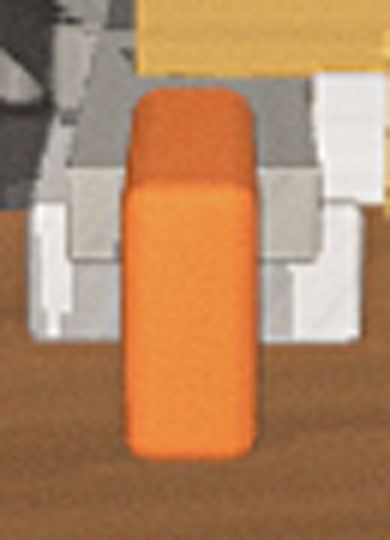

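View pics/rec.png

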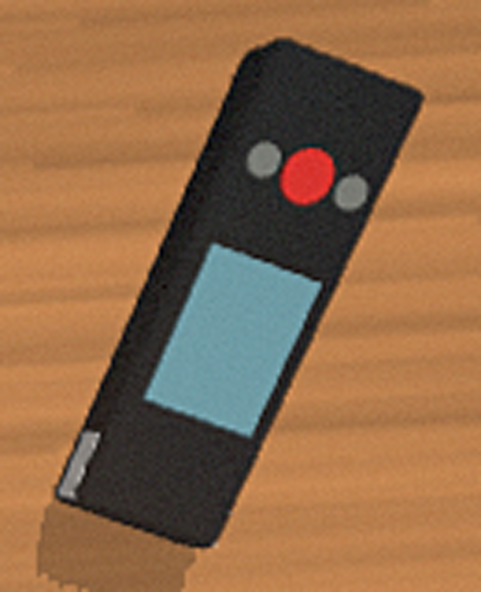

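Run:
```python
from h import *
import pickle
W=pickle.load(open("W1.pkl","rb")); D=pickle.load(open("D0.pkl","rb")); W0,W1=W; T=D["top"]
c=[(305.8,245.5),(327.8,245.5),(327.8,291.3),(305.8,291.3)]
for z in (.240,.243,.246): 
    q=np.array([plane(W1,u,v,z)[:2] for u,v in c]); print(z,q.mean(0).round(4),(q[1]-q[0]).round(4),(q[2]-q[1]).round(4))
# front top edge mid in W0? W0 bottom cut. triang with top cam + side
f=lambda a,b:(280+a/5,165+b/5); g=lambda a,b:(230+a/5,170+b/5)
print(tri((T,*f(181,94)),(W1,316.8,268.4),(D["side"],*g(137,124))))
o=np.array([.605,.0575]);a=np.deg2rad(-3.4);R=np.array([[np.cos(a),-np.sin(a)],[np.sin(a),np.cos(a)]])
for p in ((.652,.0563),(.649,-.0415),(.6535,.056)): print(p,R.T@(np.array(p)-o))
# recorder top face corners: crop /3.7 + (455,40)
rc=[(283,38),(424,96),(213,548),(70,490)]
P=[plane(W0,455+a/3.7,40+b/3.7,.024) for a,b in rc]; print([p[:2].round(4) for p in P])
# top cam red button and screen vs W0 for height
h=hsv(W0);H,S,V=h[...,0],h[...,1],h[...,2]
m=((H<4)|(H>175))&(S>150)&(V>120); b=blobs(m,20,(500,60,580,110)); print([x[:2] for x in b])
hT=hsv(T);hS=hsv(D["side"])
sc=lambda h:(h[...,0]>90)&(h[...,0]<105)&(h[...,1]>50)&(h[...,1]<140)&(h[...,2]>90)
A=[blobs(sc(h),20,(470,90,560,170)),blobs(sc(hT),20,(195,245,240,305)),blobs(sc(hS),20,(250,330,315,380))]
print([[x[:2] for x in y] for y in A])
print("btn",tri((W0,*b[0][1]),(T,209.4,289.5),(D["side"],294.1,359.5)))
pick=[max(y,key=lambda x:x[0][4])[1] for y in A]
print("screen",tri((W0,*pick[0]),(T,*pick[1]),(D["side"],*pick[2])))
```

```text
0.24 [0.6568 0.0543] [0.0008 0.0131] [ 0.0292 -0.0015]
0.243 [0.6557 0.0544] [0.0007 0.0129] [ 0.0288 -0.0015]
0.246 [0.6547 0.0545] [0.0007 0.0127] [ 0.0284 -0.0015]
(array([0.65289886, 0.05538004, 0.24694758]), [0.0016533911384031446, 0.0013905307822783823, 0.00043657217091279675])
(0.652, 0.0563) [0.04698844 0.00158951]
(0.649, -0.0415) [ 0.04979388 -0.09621626]
(0.6535, 0.056) [0.04850359 0.001379  ]
[array([0.416 , 0.3045]), array([0.4349, 0.349 ]), array([0.5701, 0.2947]), array([0.5482, 0.2464])]
[([531, 80, 14, 15, 171], [537.6, 87.2])]
[[([494, 106, 48, 52, 1447], [517.3, 131.4])], [([207, 258, 22, 25, 340], [217.7, 269.8])], [([263, 339, 28, 20, 299], [276.7, 348.2])]]
btn (array([0.45542189, 0.31533583, 0.02698717]), [0.0018619910463397657, 0.0022154922332214286, 0.0007498401907599893])
screen (array([0.50327565, 0.29638473, 0.02652939]), [0.002098249228742667, 0.002492882733198921, 0.0007369180260778068])
```

Run:
```python
from station import r
from h import *
import pickle
W0,W1=pickle.load(open("W1.pkl","rb"))
print("jaw",tri((W0,321.5,213.3),(W1,318.2,147.7)))
O=[180,0,176.6]
r.servo_line([.6545,.055,.40],O,speed=.12); 
r.servo_line([.6545,.055,.385],speed=.05); r.wait(.2)
f0=np.mean([ (r.wait(.03),r.sense()["contact_force"])[1] for _ in range(5)],0)
s=r.sense(); print(s["clock"],s["tcp_pos"],f0)
r.grab(45); r.wait(.2)
for _ in range(3):
    s=r.sense(); print(s["clock"],s["tcp_pos"],s["contact_force"]-f0,s["torque"],s["opening"]); r.wait(.05)
np.save("f0.npy",f0)
cv2.imwrite("pics/g1.png",r.snapshot("side")["frame"][150:350,200:400,::-1].repeat(3,0).repeat(3,1))
```

```text
jaw (array([0.5899138 , 0.05839057, 0.01255662]), [2.842721871596202e-05, 2.8427218715970344e-05])
5.2083 [0.65452483 0.05499704 0.38524807] [-0.0652778  -0.35025687  0.31089161]
6.5333 [0.65448908 0.05466965 0.38526369] [-0.87333578 -3.43178649  1.26412679] [-0.37690579 -0.10400722  0.08570707] 0.014463291376774911
6.5833 [0.65449907 0.05465964 0.38526421] [-0.69539446 -2.18587678  1.76563074] [-0.44521985 -0.05863135  0.09714823] 0.013578100468066913
6.6333 [0.6545023  0.05466777 0.38526161] [-0.40935886 -3.03094785  2.50739002] [-0.43249154 -0.05912364  0.063027  ] 0.013682203290883816
```

View pics/g1.png

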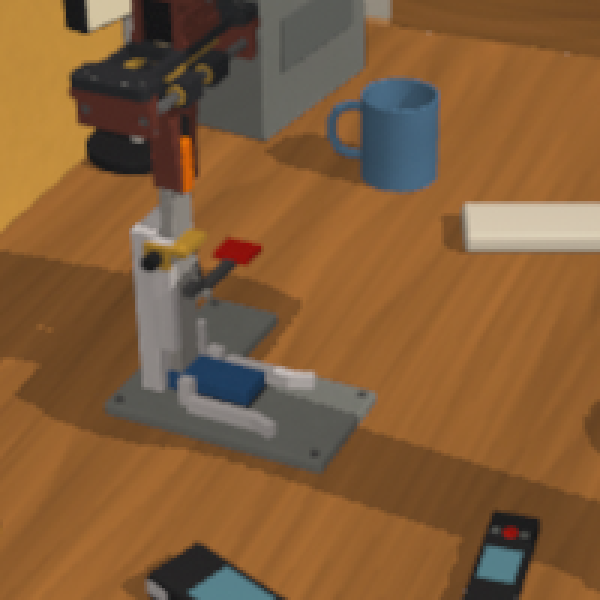

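The grip is pinched (opening 13.6 mm, the tab's width) and the rail has not moved yet. Next I lift in small steps with force monitoring.

Run:
```python
from station import r
from h import *
f0=np.load("f0.npy"); s=r.sense(); p0=s["tcp_pos"].copy(); np.save("p0.npy",p0)
z=p0[2]; L=[]; t0=s["clock"]
while z<p0[2]+.023:
    z+=.001; r.servo_line([p0[0],p0[1]-.0004,z],speed=.015)
    s=r.sense(); F=s["contact_force"]-f0; L.append((round(s["clock"]-t0,2),round(1e3*(z-p0[2]),1),round(1e3*(s["tcp_pos"][2]-p0[2]),2),round(F[2],1)))
    if F[2]<-17: print("stop"); break
print(L)
```

```text
[(0.25, np.float64(1.0), np.float64(0.14), np.float64(-2.0)), (0.5, np.float64(2.0), np.float64(0.45), np.float64(-9.8)), (0.75, np.float64(3.0), np.float64(2.1), np.float64(-9.4)), (1.0, np.float64(4.0), np.float64(3.71), np.float64(-11.3)), (1.25, np.float64(5.0), np.float64(4.93), np.float64(-11.7)), (1.5, np.float64(6.0), np.float64(6.62), np.float64(-10.1)), (1.75, np.float64(7.0), np.float64(7.87), np.float64(-7.5)), (2.0, np.float64(8.0), np.float64(8.81), np.float64(-5.1)), (2.25, np.float64(9.0), np.float64(9.59), np.float64(-4.6)), (2.5, np.float64(10.0), np.float64(9.75), np.float64(-7.4)), (2.75, np.float64(11.0), np.float64(10.43), np.float64(-8.9)), (3.0, np.float64(12.0), np.float64(11.35), np.float64(-9.1)), (3.25, np.float64(13.0), np.float64(12.18), np.float64(-9.7)), (3.5, np.float64(14.0), np.float64(13.04), np.float64(-12.2)), (3.75, np.float64(15.0), np.float64(13.88), np.float64(-12.1)), (4.0, np.float64(16.0), np.float64(15.44), np.float64(-8.9)), (4.25, np.float64(17.0), np.float64(17.16), np.float64(-6.9)), (4.5, np.float64(18.0), np.float64(18.8), np.float64(-5.1)), (4.75, np.float64(19.0), np.float64(19.05), np.float64(-7.5)), (5.0, np.float64(20.0), np.float64(19.64), np.float64(-8.7)), (5.25, np.float64(21.0), np.float64(20.37), np.float64(-9.9)), (5.5, np.float64(22.0), np.float64(21.14), np.float64(-9.5)), (5.75, np.float64(23.0), np.float64(21.95), np.float64(-11.0))]
```

```bash
cat > lift.py <<'E'
import sys
from station import r
from h import *
f0=np.load("f0.npy");p0=np.load("p0.npy"); 
def go(z0,zend,thr,step=.0005):
    z=z0;L=[]
    while z<zend-1e-6:
        z+=step; r.servo_line([p0[0],p0[1]-.0004,p0[2]+z],speed=.01)
        r.wait(.04); F=[]
        for _ in range(3): s=r.sense(); F.append((s["contact_force"]-f0)[2]); r.wait(.015)
        F=np.mean(F); L.append((round(1e3*z,1),round(float(1e3*(s["tcp_pos"][2]-p0[2])),2),round(float(F),1)))
        if F<-thr: print("STOP"); break
    print(s["clock"]); print(*L,sep="\n")
go(*map(float,sys.argv[1:]))
E
python3 lift.py .023 .030 14
```

```text
17.25
(23.5, 22.33, -11.1)
(24.0, 22.74, -11.6)
(24.5, 23.26, -11.1)
(25.0, 24.42, -8.7)
(25.5, 25.28, -8.1)
(26.0, 25.99, -7.0)
(26.5, 26.97, -5.8)
(27.0, 27.65, -5.5)
(27.5, 27.71, -7.1)
(28.0, 27.83, -7.3)
(28.5, 28.08, -8.7)
(29.0, 28.4, -9.2)
(29.5, 28.79, -9.6)
(30.0, 29.21, -10.0)
```

```bash
python3 lift.py .030 .0345 13.8
```

```text
STOP
20.325
(30.5, 29.61, -10.5)
(31.0, 30.04, -10.3)
(31.5, 30.42, -10.3)
(32.0, 30.92, -10.9)
(32.5, 31.25, -11.1)
(33.0, 31.47, -12.1)
(33.5, 31.66, -13.1)
(34.0, 31.82, -13.7)
(34.5, 31.98, -14.9)
```

```bash
python3 lift.py .0345 .035 30
python3 - <<'E'
from station import r
from h import *
f0=np.load("f0.npy");p0=np.load("p0.npy")
d=r.snapshot("side"); cv2.imwrite("pics/g2.png",cv2.resize(d["frame"][150:350,200:400,::-1],None,fx=3,fy=3,interpolation=cv2.INTER_CUBIC))
for z in (.031,.0285,.0275,.027,.0265):
    r.servo_line([p0[0],p0[1]-.0004,p0[2]+z],speed=.012); r.wait(.1)
    s=r.sense(); print(s["clock"],z,(s["tcp_pos"]-p0)*1e3,s["contact_force"]-f0)
    if (s["contact_force"]-f0)[2]>1: break
E
```

```text
20.6667
(35.0, 32.19, -15.3)
21.3167 0.031 [ 3.15941437e-03 -2.95247895e-01  3.08650385e+01] [ 3.70237162  4.19440963 -7.9303967 ]
21.775 0.0285 [-0.09756243 -0.28635927 28.95613132] [ 4.41129861  3.38830299 -6.79301665]
22.125 0.0275 [-0.12091219 -0.29113078 28.05717126] [ 4.73646266  3.84721501 -5.64042692]
22.475 0.027 [-0.12220836 -0.29289254 27.6209787 ] [ 4.15864951  4.29424214 -6.18304   ]
22.825 0.0265 [-0.19644354 -0.31602846 27.4796378 ] [ 4.75018363  4.14917709 -4.4366868 ]
```

View pics/g2.png

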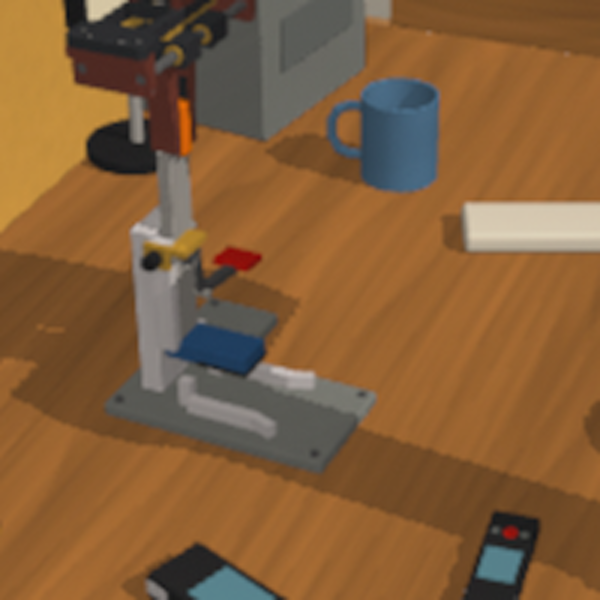

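The jaw is up, its rail about 27.4 mm above the start, so it has settled back into the 30 mm notch. Next I release and look at the recorder.

Run:
```python
from station import r
from h import *
import pickle
r.let_go(); s=r.sense(); print(s["clock"],s["contact_force"],s["opening"])
p=s["tcp_pos"]; r.servo_line([p[0],p[1],.48],speed=.2)
r.reach([.525,.285,.38],[180,0,158.4]); r.wait(.15)
d=r.snapshot("wrist"); T=r.snapshot("top"); S=r.snapshot("side"); pickle.dump((d,T,S),open("W2.pkl","wb"))
cv2.imwrite("pics/w2.png",d["frame"][:,:,::-1]); print(r.sense()["clock"])
cv2.imwrite("pics/s2.png",cv2.resize(S["frame"][150:300,200:350,::-1],None,fx=4,fy=4,interpolation=cv2.INTER_CUBIC))
```

```text
24.0333 [-0.1367435  -0.16052397  0.51075432] 0.0881493674265988
25.9167
```

View pics/w2.png

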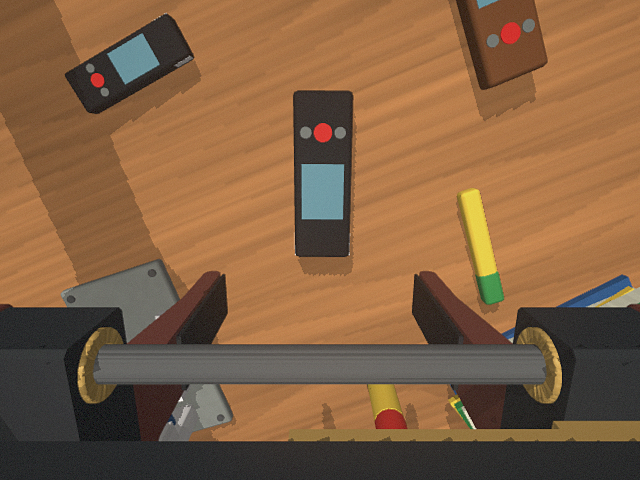

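View pics/s2.png

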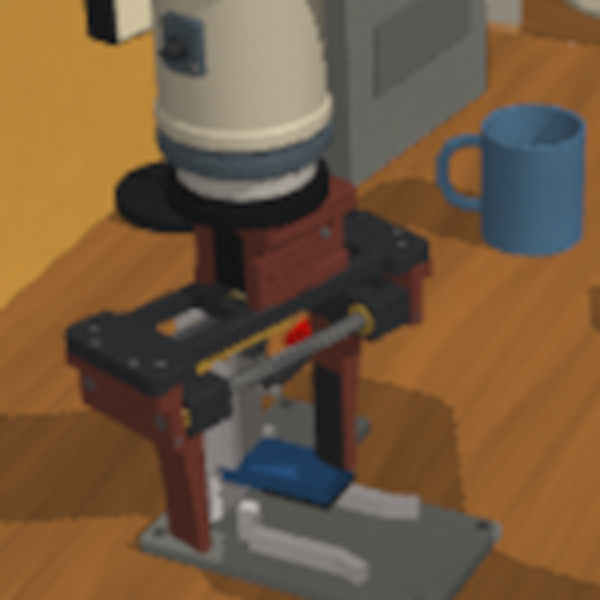

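The jaw hangs raised on the pawl. In the wrist view the recorder lies at u 294–352, v 91–256, nearly aligned with the tool.

Run:
```python
from h import *
import pickle
d,T,S=pickle.load(open("W2.pkl","rb")); W0=pickle.load(open("W1.pkl","rb"))[0]
h=hsv(d);V=h[...,2];H=h[...,0];Sa=h[...,1]
m=(V<75)|((H>90)&(H<105)&(Sa>50)); m=cv2.morphologyEx(m.astype(np.uint8),cv2.MORPH_CLOSE,np.ones((25,25)))
b=max(blobs(m,500,(285,80,365,265)),key=lambda x:x[0][4]); mm=b[2]; print(b[:2])
for v in (100,130,160,190,220,245): 
    u=np.flatnonzero(mm[v]); L,R=plane(d,u[0],v,.024),plane(d,u[-1]+1,v,.024); print(v,u[0],u[-1],((L+R)/2)[:2].round(4),np.linalg.norm(L-R).round(4))
for u in (310,323,335):
    v=np.flatnonzero(mm[:,u]); A,B=plane(d,u,v[0],.024),plane(d,u,v[-1]+1,.024); print(u,v[0],v[-1],((A+B)/2)[:2].round(4),np.linalg.norm(A-B).round(4))
sc=lambda h:(h[...,0]>90)&(h[...,0]<105)&(h[...,1]>50)&(h[...,2]>90)
q=max(blobs(sc(h),50,(295,150,355,230)),key=lambda x:x[0][4])[1]
print("screen",q,tri((d,*q),(W0,517.3,131.4)),plane(d,*q,.024),plane(W0,517.3,131.4,.024))
```

```text
([293, 91, 60, 166, 9373], [322.2, 171.9])
100 293 352 [0.431  0.3248] 0.0513
130 294 351 [0.4539 0.3158] 0.0506
160 294 350 [0.4776 0.3059] 0.0507
190 295 350 [0.5026 0.2966] 0.0509
220 295 349 [0.5283 0.2859] 0.051
245 295 348 [0.5505 0.2766] 0.051
310 91 256 [0.4888 0.2894] 0.1479
323 91 256 [0.4931 0.3003] 0.1479
335 91 256 [0.4971 0.3104] 0.1479
screen [322.3, 191.0] (array([0.50318078, 0.29560291, 0.02350561]), [6.22744800769557e-05, 6.227448007697208e-05]) [0.50318085 0.29563588 0.024     ] [0.50311791 0.29533238 0.024     ]
```

```bash
cat > st.py <<'E'
import numpy as np
o=np.array([.605,.0575]);yaw=-3.4;a=np.deg2rad(yaw);Rs=np.array([[np.cos(a),-np.sin(a)],[np.sin(a),np.cos(a)]])
def S2W(x,y): return o+Rs@np.array([x,y])
def W2S(p): return Rs.T@(np.array(p)[:2]-o)
E
python3 - <<'E'
from station import r
from h import *
from st import *
import pickle
O=[180,0,158.0]
r.servo_line([.4557,.3154,.255],O,speed=.2); r.servo_line([.4557,.3154,.1865],speed=.1); r.wait(.1)
f=r.sense()["contact_force"]; 
r.grab(25); r.wait(.15); s=r.sense(); print(s["clock"],s["tcp_pos"],s["contact_force"]-f,s["opening"])
r.servo_line([.4557,.3154,.246],speed=.12)
p=S2W(-.172,0); r.reach([p[0],p[1],.246],[180,0,176.6]); r.wait(.15)
s=r.sense(); print(s["clock"],s["tcp_pos"],s["orientation"],s["contact_force"]-f,s["torque"],s["opening"])
A=[r.snapshot(n) for n in ("wrist","top","side")]; pickle.dump(A,open("W3.pkl","wb"))
for n,d in zip("wts",A): cv2.imwrite(f"pics/c_{n}.png",d["frame"][:,:,::-1])
E
```

```text
28.5333 [0.45570887 0.3153935  0.18653363] [-1.03339239 -0.63118262  0.5898542 ] 0.05229570157565586
30.3083 [0.43350573 0.06863337 0.24587546] [ 1.79987281e+02 -1.91711830e-02  1.76676856e+02] [ 0.17218067 -0.47366538 -2.35130181] [ 0.06735171 -0.00832409  0.01902006] 0.05189886221032817
```

View pics/c_w.png

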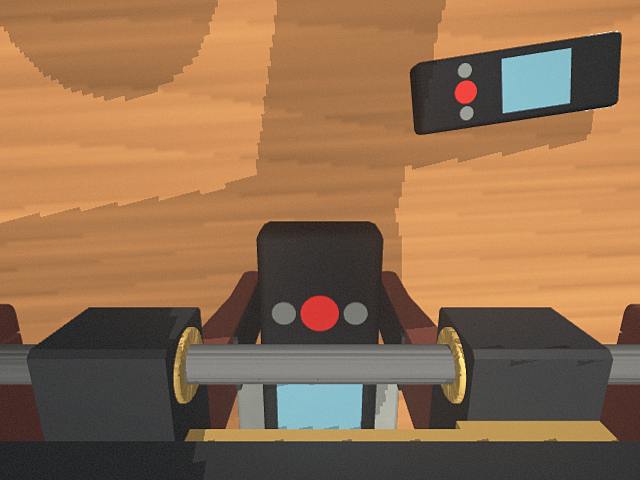

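View pics/c_s.png

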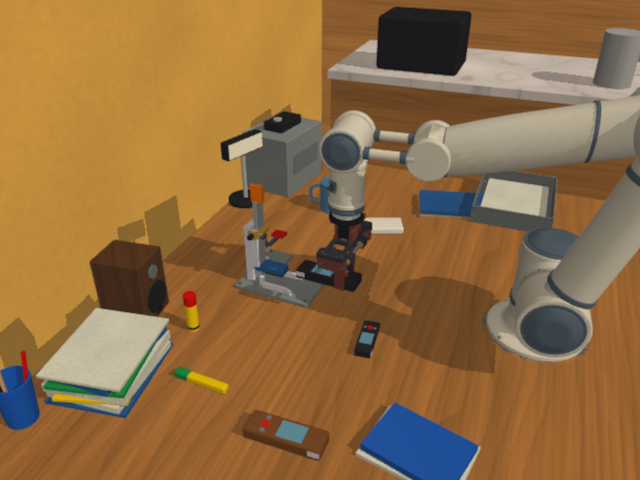

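View pics/c_t.png

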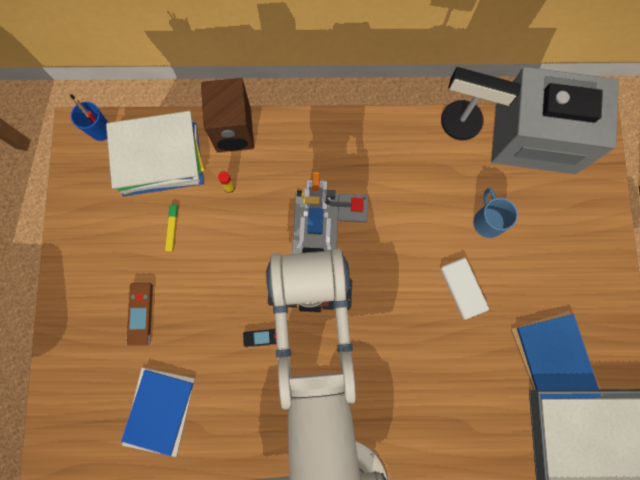

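```bash
cat > ins.py <<'E'
from station import r
from h import *
from st import *
import sys
x0,x1,yoff,z,step=map(float,sys.argv[1:6]); O=[180,0,176.6]
f1=np.load("f1.npy"); x=x0
while x<x1-1e-6:
    x=min(x+step,x1); p=S2W(x,yoff); r.servo_line([p[0],p[1],z],O,speed=.03); r.wait(.03)
    s=r.sense(); F=s["contact_force"]-f1; Fs=Rs.T@F[:2]; print(round(x*1e3,1),(W2S(s["tcp_pos"])*1e3).round(2),round(s["tcp_pos"][2],4),"F",Fs.round(1),round(F[2],1),"Tz",s["torque"][2].round(2))
    if Fs[0]<-8 or abs(Fs[1])>12: print("STOP"); break
print(s["clock"])
E
python3 - <<'E'
from station import r
from h import *
from st import *
p=S2W(-.172,0); O=[180,0,176.6]
r.servo_line([p[0],p[1],.215],O,speed=.12); r.wait(.1)
f1=np.mean([(r.wait(.03),r.sense()["contact_force"])[1] for _ in range(5)],0); np.save("f1.npy",f1)
for z in (.203,.201,.200,.199,.1985,.198):
    r.servo_line([p[0],p[1],z],speed=.04); r.wait(.05); s=r.sense(); F=s["contact_force"]-f1; print(s["clock"],z,s["tcp_pos"][2],F)
    if F[2]>1.2: break
E
```

```text
31.6333 0.203 0.20282093514162283 [ 0.0118415   0.39944634 -1.21816485]
31.9333 0.201 0.20101767793841402 [ 0.28529166  0.04878496 -0.83573657]
32.2333 0.2 0.20003712958911196 [-0.16088485  0.13963845 -0.43902984]
32.5333 0.199 0.19894664448356864 [-0.21359162 -0.93062833 -0.27969763]
32.8333 0.1985 0.19862641655121682 [-0.15687103 -0.34014673  0.19827056]
33.1333 0.198 0.198327868675726 [-2.44609732 -0.7052654   3.56011426]
```

```bash
python3 ins.py -.172 -.130 0 .1989 .006
```

```text
-166.0 [-1.6587e+02 -3.0000e-02] 0.1986 F [-0.2  0. ] -0.2 Tz -0.06
-160.0 [-1.5995e+02 -3.0000e-02] 0.1987 F [0.5 0.3] -0.2 Tz -0.01
-154.0 [-1.5394e+02 -2.0000e-02] 0.1988 F [ 0.1 -0.3] 0.3 Tz -0.0
-148.0 [-1.4793e+02  1.0000e-02] 0.1989 F [-0.1 -0. ] -0.4 Tz 0.03
-142.0 [-141.92   -0.  ] 0.1989 F [-0.6  0.6] -0.9 Tz 0.02
-136.0 [-135.92    0.  ] 0.1988 F [-0.1 -0.5] -1.1 Tz 0.01
-130.0 [-1.2992e+02  1.0000e-02] 0.1989 F [-0.8 -0.5] -0.1 Tz 0.01
35.8167
```

```bash
python3 ins.py -.130 -.090 0 .1989 .008; sed -i 's/Fs\[0\]<-8/Fs[0]<-6/' ins.py; python3 ins.py -.090 -.080 0 .1987 .001
```

```text
-122.0 [-1.2192e+02 -2.0000e-02] 0.1988 F [-0.4 -0.4] -1.2 Tz -0.01
-114.0 [-1.1393e+02 -3.0000e-02] 0.1988 F [ 0.1 -0.2] -1.0 Tz 0.01
-106.0 [-105.94   -0.  ] 0.1988 F [-0.1 -0.3] -0.7 Tz -0.01
-98.0 [-9.794e+01 -2.000e-02] 0.1988 F [-0.7 -0.8] -0.1 Tz 0.01
-90.0 [-8.994e+01 -2.000e-02] 0.1988 F [-0.3 -0.9] -1.9 Tz 0.03
38.0667
-89.0 [-8.901e+01  1.000e-02] 0.1987 F [-0.2 -0.7] -0.4 Tz 0.03
-88.0 [-87.97  -0.  ] 0.1987 F [-0.4 -0.5] -0.5 Tz 0.02
-87.0 [-86.96   0.  ] 0.1987 F [ 0.2 -0.3] -1.0 Tz 0.04
-86.0 [-8.595e+01 -1.000e-02] 0.1987 F [-0.6 -1.2] -1.3 Tz -0.03
-85.0 [-8.524e+01  1.000e-02] 0.1986 F [-3.1 -1. ] 0.4 Tz 0.09
-84.0 [-8.479e+01  1.000e-02] 0.1985 F [-7.9 -1. ] 3.2 Tz 0.09
STOP
39.7667
```

```bash
python3 - <<'E'
from station import r
from h import *
from st import *
O=[180,0,176.6]
r.let_go(); s=r.sense(); print(s["clock"],s["contact_force"]-np.load("f1.npy"))
p=S2W(-.085,0); r.servo_line([p[0],p[1],.24],speed=.15)
p=S2W(-.150,0); r.reach([p[0],p[1],.24],O); 
d=r.snapshot("wrist"); cv2.imwrite("pics/w4.png",d["frame"][:,:,::-1])
S=r.snapshot("side"); cv2.imwrite("pics/s4.png",cv2.resize(S["frame"][150:350,200:400,::-1],None,fx=3,fy=3,interpolation=cv2.INTER_CUBIC))
r.grab(10); r.servo_line([p[0],p[1],.204],speed=.12); r.wait(.08)
f=np.mean([(r.wait(.02),r.sense()["contact_force"])[1] for _ in range(4)],0); np.save("f1.npy",f)
s=r.sense(); print(s["clock"],W2S(s["tcp_pos"]),s["opening"])
E
sed -e 's/speed=.03/speed=.02/' ins.py > push.py; python3 push.py -.150 -.134 0 .204 .008; python3 push.py -.134 -.124 0 .204 .001
```

```text
40.5 [ 0.43814804 -0.38416785  2.83081662]
43.3333 [-1.49664366e-01  4.46221815e-05] 0.0005253070851741828
-142.0 [-1.4199e+02 -2.0000e-02] 0.2039 F [-1.3 -0.3] -0.9 Tz -0.09
-134.0 [-1.3397e+02  1.0000e-02] 0.204 F [ 0.1 -0.5] 0.3 Tz 0.03
44.5
-133.0 [-133.02    0.  ] 0.204 F [-0.1 -0.5] 0.2 Tz 0.07
-132.0 [-1.3198e+02 -1.0000e-02] 0.204 F [-0.1 -1. ] -0.8 Tz 0.01
-131.0 [-1.3132e+02  2.0000e-02] 0.204 F [-4.7 -1.4] 3.4 Tz 0.01
-130.0 [-1.3086e+02  3.0000e-02] 0.204 F [-9.8 -1.8] 6.6 Tz -0.02
STOP
45.6333
```

View pics/s4.png

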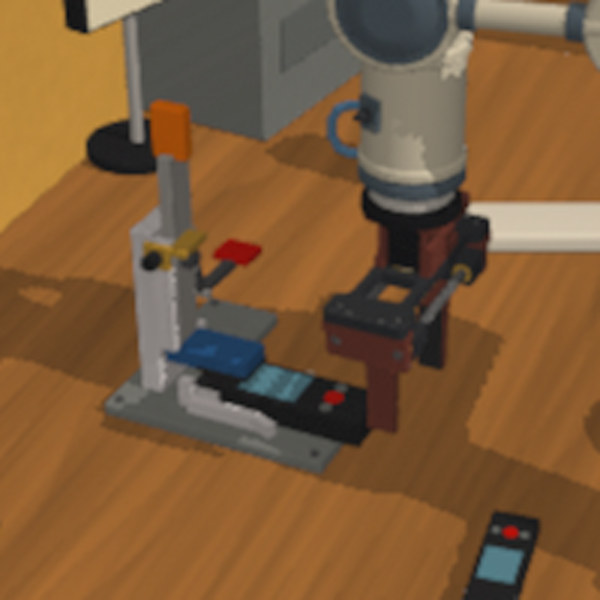

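The recorder is home: the push turned firm at tool stand x of about -131, which puts its rear end at about -120. Next is the pawl lever. I tilt the tool so the gripper stays clear of the post.

```bash
cat > pad.py <<'E'
from station import r
from h import *
from st import *
from scipy.spatial.transform import Rotation as Ro
OP=[180,-15,86.6]; zt=Ro.from_euler("xyz",OP,degrees=True).apply([0,0,1])
pc=S2W(.0495,-.0965+.006)
def P(z): return np.array([pc[0],pc[1],z+.0026])-.182*zt   # lowest finger edge at height z
E
python3 - <<'E'
from pad import *
p=S2W(-.150,0); r.servo_line([p[0],p[1],.24],speed=.15)
q=P(.17); mid=np.array([.50,q[1]-.02,.38])
print(q,zt,r.inverse_kinematics(mid,OP),r.inverse_kinematics(P(.07),OP))
r.reach(mid,OP); r.reach(q,OP); r.servo_line(P(.105),speed=.1); r.wait(.1)
f=np.mean([(r.wait(.02),r.sense()["contact_force"])[1] for _ in range(4)],0); np.save("f2.npy",f)
s=r.sense(); print(s["clock"],s["tcp_pos"]-P(.105),f)
d=r.snapshot("side"); cv2.imwrite("pics/s5.png",cv2.resize(d["frame"][150:350,200:400,::-1],None,fx=3,fy=3,interpolation=cv2.INTER_CUBIC))
d=r.snapshot("top"); cv2.imwrite("pics/t5.png",cv2.resize(d["frame"][150:300,270:420,::-1],None,fx=4,fy=4,interpolation=cv2.INTER_CUBIC))
E
```

```text
[ 0.64625201 -0.08279852  0.3483985 ] [ 0.01534962  0.25836348 -0.96592583] [-20.12134104  -7.60852844  86.23694461  14.88933305 105.27532079
 -13.26972325] [-14.04979224  15.29490114  75.69789892  14.74300708  91.78147715
 -10.54773074]
48.7833 [ 2.04776797e-04 -1.67923768e-05  1.20169908e-03] [-0.25074381 -0.13396108  0.44479074]
```

View pics/s5.png

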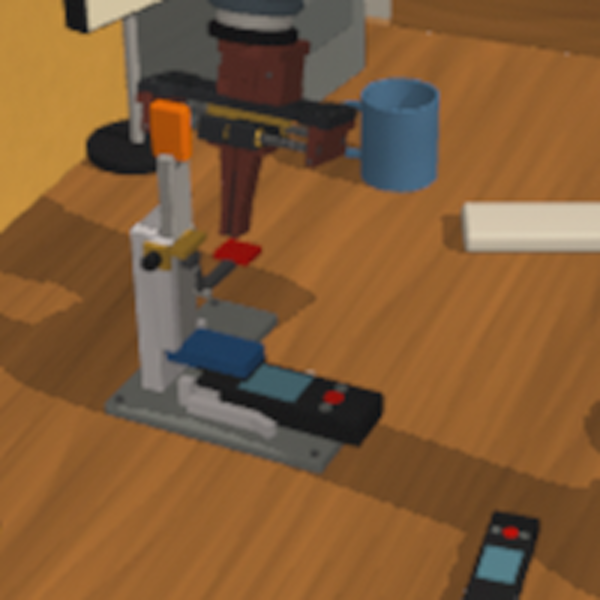

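View pics/t5.png

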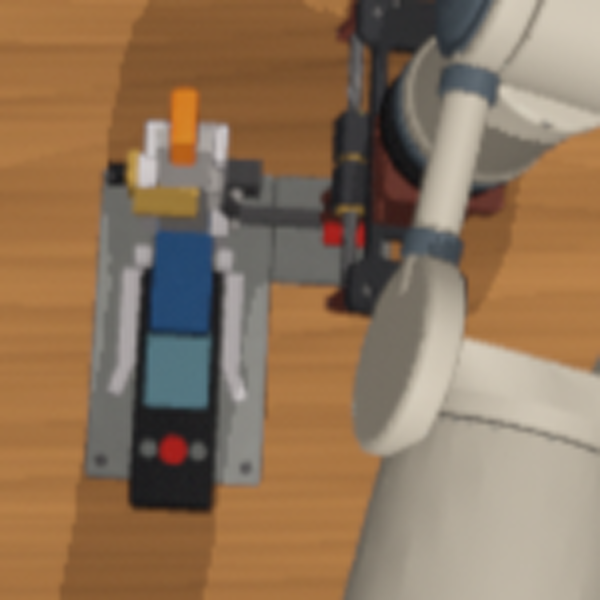

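The fingertips stand just above the red pad, and the recorder lies straight and home under the raised jaw. Now I press.

Run:
```python
from pad import *
f=np.load("f2.npy"); zc=None; z=.101
r.servo_line(P(z),speed=.05)
while z>.074:
    r.wait(.05); s=r.sense(); F=s["contact_force"]-f; za=z+(s["tcp_pos"]-P(z))[2]; print(round(z,4),round(za,4),F.round(1))
    if zc is None and F[2]>1.2: zc=za; print("contact",zc)
    if F[2]>9: print("stop"); break
    if zc and zc-za>.0125: break
    z-=.0015; r.servo_line(P(z),speed=.03)
np.save("zp.npy",z)
r.wait(.3); d=r.snapshot("side"); cv2.imwrite("pics/s6.png",cv2.resize(d["frame"][150:350,200:400,::-1],None,fx=3,fy=3,interpolation=cv2.INTER_CUBIC))
s=r.sense(); print(s["clock"],(s["contact_force"]-f).round(1))
```

```text
0.101 0.1006 [ 0.  -0.4  0.1]
0.0995 0.0994 [ 0.5  0.6 -1.4]
0.098 0.0979 [ 0.2 -0.3 -0.4]
0.0965 0.0964 [ 0.1 -0.5 -0.6]
0.095 0.0949 [ 1.  -0.4 -1.6]
0.0935 0.0934 [-0.1  0.3 -0.5]
0.092 0.0919 [ 0.4 -0.1 -0.1]
0.0905 0.0907 [0.9 0.5 0.6]
0.089 0.0893 [ 0.9 -0.9  2.5]
contact 0.08932774427777604
0.0875 0.0875 [ 1.7 -0.6  2.1]
0.086 0.0856 [1.3 0.2 1. ]
0.0845 0.084 [ 0.7 -0.6 -0.3]
0.083 0.0829 [-1.1  0.5  1.5]
0.0815 0.0815 [-1.   0.4  3. ]
0.08 0.08 [-0.9  0.7  1.1]
0.0785 0.0785 [-0.9  1.5  2.3]
0.077 0.077 [1.3 0.5 1.7]
0.0755 0.0756 [1.6 0.6 2.9]
54.6333 [0.9 0.7 1.4]
```

View pics/s6.png

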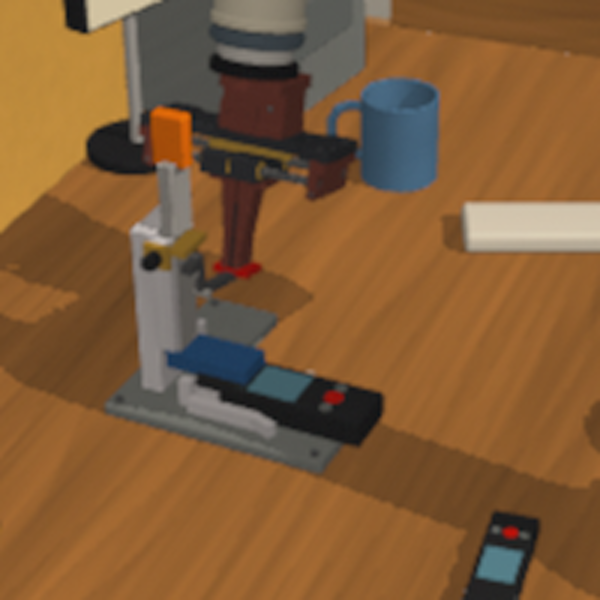

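The jaw has come down; the grip top moved from crop row 100 to 107, about 5–6 mm. I hold a little longer, then release and check.

Run:
```python
from pad import *
import pickle
r.wait(.7)
S0=r.snapshot("side"); f=np.load("f2.npy"); print((r.sense()["contact_force"]-f).round(1))
r.servo_line(P(.10),speed=.06); r.servo_line(P(.17),speed=.15)
q=P(.17); r.reach([.5,-.12,.40],OP); r.wait(.2)
S1=r.snapshot("side"); T=r.snapshot("top"); s=r.sense(); print(s["clock"],s["contact_force"])
A=pickle.load(open("W3.pkl","rb"))[2]
def gt(d):
    h=hsv(d);m=(h[...,0]>=5)&(h[...,0]<=14)&(h[...,1]>210)&(h[...,2]>150); return [b[:2] for b in blobs(m,20,(245,170,275,225))]
D=pickle.load(open("D0.pkl","rb"))["side"]
for n,d in (("start",D),("raised",A),("pressed",S0),("released",S1)): print(n,gt(d))
pickle.dump((S1,T),open("W7.pkl","wb"))
cv2.imwrite("pics/s7.png",cv2.resize(S1["frame"][150:350,200:400,::-1],None,fx=3,fy=3,interpolation=cv2.INTER_CUBIC))
cv2.imwrite("pics/t7.png",T["frame"][:,:,::-1])
```

```text
[ 2.  -0.1  2.2]
57.5417 [0.20064832 0.26230568 0.21928853]
start [([251, 194, 14, 20, 214], [257.6, 203.0])]
raised [([250, 184, 12, 19, 168], [255.7, 192.3])]
pressed [([250, 186, 14, 20, 217], [257.0, 194.9])]
released [([250, 186, 14, 20, 214], [257.1, 195.0])]
```

View pics/s7.png

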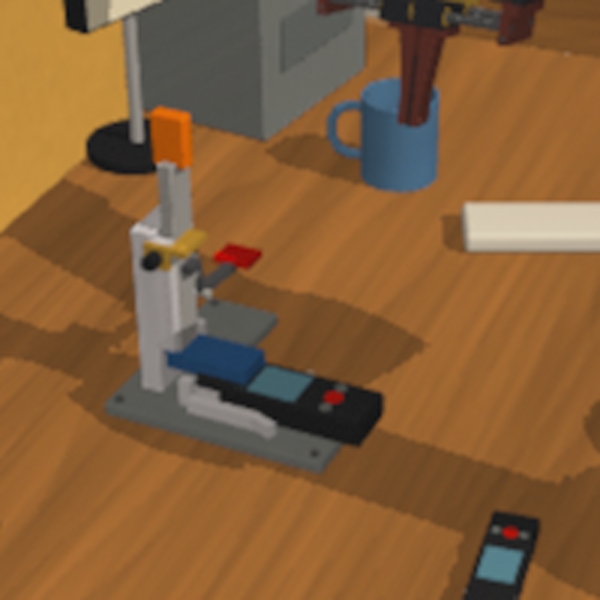

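View pics/t7.png

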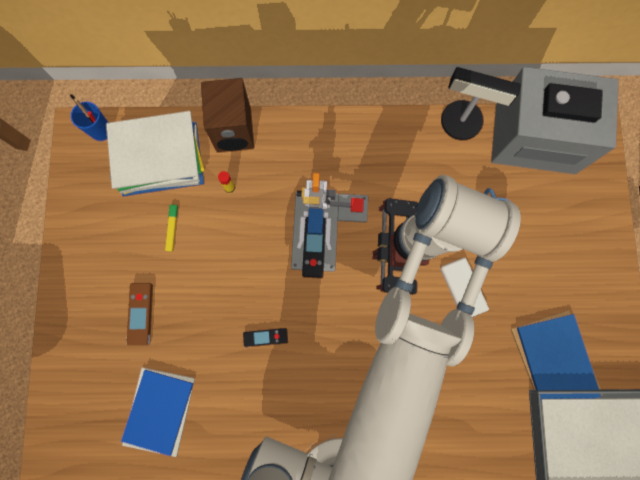

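Run:
```python
from station import r
r.let_go(); s=r.sense(); print(s["clock"],s["contact_force"],s["opening"]); r.hand_in()
```

```text
58.9167 [-0.06705726  0.78956543  0.30952432] 0.08792343917619792
the job is handed in; nothing more can be done
```

The job was handed in at 58.9 s, with the recorder clamped in the stand and the robot touching nothing.

- **Lift:** I raised the jaw by its grip in small steps. The end stop was felt at a rail height of about 34 mm. The pull peaked at about 15 N, which squeezes the stop by just under 1 mm. The jaw then settled in the 30 mm notch and I let go.
- **Recorder:** I laid it flat on the bed and slid it in held, with almost no side force, until it met the back stops at about 8 N, right where they were expected. After letting go, a push on its rear end met firm resistance at once, at about 10 N, so it was already fully home.
- **Pawl:** I pressed the lever about 14 mm down with 2–3 N and held it for over a second. In the side camera the grip had dropped most of the way to the level expected for the jaw on the recorder, and it did not move when I let the lever up.
- **Last checks:** In the side and top views the jaw rests on the recorder, and the bystanders I could see are where they were. The mug is largely hidden behind the arm in the last top view, but the side view shows it in place.
- **Disagreements:** Triangulating low edges in the pictures gave heights for the jaw and bed that were off by up to about 20 mm, so I did not use them. The top and wrist cameras differed by about 2–4 mm sideways; I used the wrist camera's values, and contact confirmed them.

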